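# Check the photometer with the blue-capped standard

### The job

Check the photometer with the blue-capped glass standard: take it from the rack, seat it upright and fully home in the photometer's well, then swing the black cover fully shut over it by its orange knob. Only once the cover is shut, pull the red spring-return shutter grip out until its pointer is on the yellow mark, and finish while still holding it there with the fingers: do not let go. Leave the other standards in the rack and everything else where it stands.

Things in the scene. Friction and masses are not known exactly. Their poses are not given: they have to be found in the camera images.
- photometer: fixed white bench photometer, case 210 (x) x 220 (y) x 80 high. Origin: centre of its underside; z up. Its display is on top at the -x edge (towards the robot at yaw 0). A grey guide ledge 70 (x) x 130 (y) x 30 high sticks out of its -y side, centred at x = -30 and reaching from the case wall at y = -110 to y = -240 mm. Yaw varies by up to 0.25 rad.
- well (a point): centre of the floor of the round sample well, in the photometer's frame (0, 0, 30 mm), axes as the photometer. The well is open at the case top, 28 dia and 50 deep, mouth chamfered 2, ringed by a dark collar. A fully seated standard has its underside at this point and its cap stands 24 mm proud of the case top; the shut cover passes 3 mm above it and cannot swing over one that is not home.
- cover (a joint): angle of the flat black swivel cover about its upright pivot: 0 = shut over the well (hard stop), grows as it opens clockwise seen from above, starts 1.3 to 1.7 rad open, up to 1.85. Stiff enough to stay where it is left (about 0.5 N at the knob). Underside of the plate 107 mm above the table, top 112; disc 52 dia centred 60 mm from the pivot.
- cover_pivot (a point): a point on the cover's upright pivot axis, at photometer (60, 0, 112 mm). When shut the cover's arm points from here along the photometer's -x over the well; when open 1.57 rad it points along the photometer's +y.
- cover_knob (a point): top centre of the orange upright round knob on the free end of the cover, 90 mm from the pivot axis; knob 16 dia, standing 30 above the plate's top (from 112 to 142 mm above the table).
- shutter_grip: red square upright pull grip, 18 x 18 x 46 high, on a steel slide. Origin: centre of its underside, 36 mm above the table (top at 82), axes as the photometer. It slides horizontally along the photometer's -y. It starts fully in, at photometer (-30, -155), 36 mm clear of the case wall; end stop 65 mm further out.
- pointer (a point): tip of the thin red pointer at the foot of the shutter grip, 24 mm to the grip's +x side, 39 mm above the table; moves with the grip. A spring pulls the grip back in with 3 N at the start and 120 N/m more (about 9 N at 48 mm out), plus 0.4 N friction; it snaps home when let go.
- mark: yellow clip fixed on the guide ledge beside the slide, 12 (x) x 10 (y) x 4 high. Origin: centre of its underside, 30 mm above the table, axes as the photometer, at photometer x = -3 mm. 28 to 48 mm further out (-y) than the grip's home place. The pointer is on the mark when its y in the mark's frame is within 5 mm of 0.
- rack: fixed grey rack block 70 (x) x 220 (y) x 30 high, three holes 28 dia, 20 deep (hole floor 10 above the table), centred at y = -75, 0 and +75 mm. Origin: centre of its underside. Yaw up to 0.2 rad.
- blue_standard: the standard to use, amber: solid glass rod 25 dia x 53 high with a round blue cap on top, 30 dia x 22 high (total height 74, about 70 g). Origin: centre of its underside, z up. Stands in one of the rack's three holes; which one varies.
- white_standard: bystander, clear: solid glass rod 25 dia x 53 high with a round white cap on top, 30 dia x 22 high (total height 74, about 70 g). Origin: centre of its underside, z up. Stands in one of the rack's three holes; which one varies.
- black_standard: bystander, green: solid glass rod 25 dia x 53 high with a round black cap on top, 30 dia x 22 high (total height 74, about 70 g). Origin: centre of its underside, z up. Stands in one of the rack's three holes; which one varies.
- flask: bystander, conical glass flask, 84 dia foot, 130 high. Origin: centre of its underside.
- reagent_jar: bystander, white jar 72 dia x 110 high, red cap. Origin: centre of its underside.
- weigh_dish: bystander, black weighing dish 75 x 75 x 18 high. Origin: centre of its underside.
- weight: bystander, brass balance weight 28 dia x 44 high. Origin: centre of its underside.
Things that resemble listed ones, but are neither listed nor needed, are in the scene too. Leave any pink look-alike of the blue_standard alone.

How it is judged:
On the way, in this order (a step that is already met when the one before it is completed fails the run):
1. the blue-capped standard is upright and fully home in the well (horizontal distance between blue_standard and well below 0.004 m and z of blue_standard in the frame of well between -0.004 and 0.004 m and angle between blue_standard's own z axis and vertical below 0.08 rad), for 0.2 s.
2. the cover is swung shut over the seated standard (all of step 1 and value of joint cover below 0.08 rad), for 0.2 s.
3. the shutter grip is pulled out with its pointer on the yellow mark, held by the fingers (all of step 2 and y of pointer in the frame of mark between -0.006 and 0.006 m and contact force between shutter_grip and the fingers above 1 N), for 0.3 s.
At the end, for the whole second after the job is handed in: The blue-capped standard is home in the well (within 4 mm, upright within 0.08 rad), the cover is within 0.08 rad of shut, and the fingers still hold the shutter grip still (more than 1 N, slower than 10 mm/s) with its pointer within 6 mm of the middle of the yellow mark (all of step 3 and linear speed of shutter_grip below 0.01 m/s and contact force between blue_standard and the arm below 0.2 N); the arm keeps its last pose, push and grip.
It fails at once if the shutter is pulled out more than 12 mm while the cover is more than 0.1 rad open (distance of shutter_grip from where it was at the start of the episode above 0.012 m and value of joint cover above 0.1 rad).
It fails at once if another standard is moved from its place in the rack by more than 15 mm (distance of any of white_standard, black_standard from where it was at the start of the episode above 0.015 m).
It fails at once if a bystander on the bench is moved by more than 25 mm or tipped over (distance of any of flask, reagent_jar, weigh_dish, weight from where it was at the start of the episode above 0.025 m or angle between any of flask, reagent_jar, weigh_dish, weight's own z axis and vertical above 0.5 rad).
It also fails if it takes over 72 s, if anything falls off the work surface, if the arm or the gripper's body presses on something with over 40 N, if the wrist force passes 120 N, or if a joint passes its speed limit or range.

### The arm

A 7-joint arm with a two-finger parallel gripper is mounted at the origin on the work surface. World frame = base frame: x ahead of the robot, y to its left, z up, the work surface at z = 0. Lengths are in m, angles in rad, forces in N, time in s.
With the tool pointing down it reaches from about 0.425 to 1.025 m from the base axis. Payload 9.4 kg.
Tool frame: the origin (TCP) lies midway between the tips of the shut fingers; the grasp point (between the pads) lies 19 mm behind it; z points along the fingers, y is the line along which they close (so a half turn about z gives the same grasp; the last joint's range is limited). The gripper opens to 93 mm and grips with 3 to 60 N. Pads are 15 mm wide; open, the fingers measure 128 mm over their backs; the gripper's body (75 mm by 188 mm) begins 65 mm behind the grasp point.
Start: joints at [1.251, 0.599, -0.003, 1.599, 0.002, 0.943, -0.08], TCP at [0.174, -0.704, 0.219] pointing down, gripper open.
Joint ranges: [-2.57, 2.57], [-0.35, 1.97], [-1.29, 1.29], [0.11, 2.56], [-1.05, 4.19], [0.11, 1.86], [-2.63, 2.63]. Speed limits (rad/s): [2.22, 2.22, 3.01, 3.01, 3.14, 3.14, 3.14].

### API

Orientations are given as [roll, pitch, yaw] about the fixed x, y, z axes, in that order (R = Rz(yaw) Ry(pitch) Rx(roll)).
In Python, from bench import robot gives the robot as it stands. The module is installed in compiled form; this text tells all that it offers.
- The arm moves only by the tool arm_command, never from a script. Its arguments are lists of equal length, an entry for each row: "delta_pos": the shift along the tool's x, y, z each as a share of 0.1 m, from -1 to 1, a list of three; "rot": the turn, a rotation vector about the tool's x, y, z each as a share of 180 degrees, from -1 to 1, a list of three. In form: {"delta_pos": [[tx, ty, tz], ...], "rot": [[rx, ry, rz], ...]}. A call has 1 to 8 rows; each row is the pose to reach, as a shift and turn from the pose commanded when the call began, along the tool's axes at that moment, turning the shorter way round; what a row does not reach only later rows make up. A row lasts 1/12 s, in which the tool goes at most 41.7 mm and 7.16 degrees, less where a joint would pass 70% of its speed; a pose out of reach is approached as far as the arm can. A call with a number of a shift or a turn outside -1 to 1 is refused whole. A call with a gripper value outside its range is refused whole. "claw" is the opening, from -1 (shut) to 1 (fully open), set as the call begins (left out, the last holds). The fingers move at their own pace and stop on an object; the grip force is fixed at half the most. Time passes only in rows, so rows that repeat a pose let the fingers close. It gives the time, the measured TCP pose, the force, the opening and the grip force at its end, in the units of the state.
- robot.sense(): the state, without advancing time (a new reading comes with each control period).
- robot.camera(name): name is "side" or "top" or "wrist"; returns a dict with "color" (480x640x3 uint8, blue, green, red), "K" (3x3 intrinsics, pixels), "extrinsics" (4x4, takes a point from camera to world coordinates). Camera axes: x right, y up, looking along -z (the intrinsics and any distortion apply to the point x, -y, -z); pixel columns grow to the right and rows downward; lengths in m; the calibration is good to about 2 mm. A picture is of the moment at which its call begins. There is no depth.
- robot.job_done(): hands the job in; it is judged then, once.
Trained networks look in a picture, given as the dict that the camera call returned (one of the last four; its "shot" number tells which), for a name from the list of things; names that differ only in an ending like _2 or _b are one class to them, and where a whole thing is asked for, a point or a joint stands for the part that bears it (a point fixed in the world has none). Each returns a list of dicts, best first, with "conf" (0 to 1); they miss things now and then, are a little off and sometimes report something else, mostly with a low value. They report only what shows in the picture. A call takes as long as a camera call. They do not tell look-alikes from the thing itself.
- robot.cut_out(picture, label): "region" (480x640 bool, what is visible of it) and "extent" ([left, top, right, bottom] in pixels, round what is visible of it).
- robot.spot_point(picture, label): "position" ([column, row] in pixels: a listed point, or the origin of a listed thing).
The state is a dict: "t": time; "joint_pos": joint angles; "qvel": joint speeds; "joint_torque": joint torques, N m; "ee_pos": TCP position; "eef_rot": TCP orientation; "wrist_force": force on the tool from outside, world axes, zero at the start; "torque": the same for the moment, N m; "grip_width": finger opening in m; "finger_force": force on a finger pad.
Only numpy, scipy, OpenCV 4.12 (cv2) and the standard library are available. Lean on these libraries where they do the work, as an engineer would, in place of code of your own. Each camera call takes 0.05 s, during which the arm holds its last target. There are 200 camera calls.

## Working session

There is one attempt and no reset: what is moved stays moved. The work goes in short steps, Python scripts to look and compute and a tool call to move; the robot and the scene stay as the last step left them, time stands still between calls to the robot, and variables do not carry over. Pictures are saved under pics/ and viewed, at most 10 in all, crops included, and the job is handed in when it is done.

Besides the shell and the picture viewer there is one more tool, called after "Call:" as name(argument=value, ...) on one line, values as JSON. arm_command: Moves the arm, as the interface text tells. Its arguments: {"type":"object","properties":{"delta_pos":{"type":"array","items":{"type":"array","items":{"type":"number"}}},"rot":{"type":"array","items":{"type":"array","items":{"type":"number"}}},"claw":{"type":"number"}},"required":["delta_pos","rot"]}

```bash
mkdir -p pics; cat > h.py <<'E'
import numpy as np, cv2
from bench import robot
from scipy.spatial.transform import Rotation as R
def ray(p,px):
    K=np.array(p["K"]);E=np.array(p["extrinsics"])
    d=np.linalg.inv(K)@np.array([px[0],px[1],1.]); d=E[:3,:3]@np.array([d[0],-d[1],-d[2]])
    return E[:3,3],d
def atz(p,px,z):
    o,d=ray(p,px); return o+d*(z-o[2])/d[2]
def proj(p,X):
    K=np.array(p["K"]);E=np.array(p["extrinsics"])
    c=E[:3,:3].T@(np.array(X)-E[:3,3]); v=K@np.array([c[0],-c[1],-c[2]]); return v[:2]/v[2]
E
python3 - <<'E'
from h import *
np.set_printoptions(precision=4,suppress=True)
s=robot.sense();print(s)
Z=dict(well=.03,cover_pivot=.112,cover_knob=.142,shutter_grip=.036,pointer=.039,mark=.03,rack=0,blue_standard=.01,photometer=0,white_standard=.01,black_standard=.01,flask=0,reagent_jar=0,weight=0,weigh_dish=0)
for n in ("top","side"):
    p=robot.camera(n);cv2.imwrite(f"pics/{n}0.png",p["color"]);print(n,p.keys(),p["extrinsics"],p["K"])
    for k,z in Z.items():
        for r in robot.spot_point(p,k)[:3]: print(k,np.round(r["position"],1),round(r["conf"],2),atz(p,r["position"],z))
E
```

```text
{'t': 0.0, 'joint_pos': array([ 1.2513,  0.6001, -0.0025,  1.6001,  0.0018,  0.9429, -0.0798]), 'qvel': array([ 0.0003, -0.0013, -0.0013, -0.0002, -0.0002, -0.0004, -0.0005]), 'joint_torque': array([ -0.0008, -76.5074,   1.4971, -25.2353,  -0.0525,   0.0168,
         0.0001]), 'ee_pos': array([ 0.1742, -0.7033,  0.2177]), 'eef_rot': array([-3.14  ,  0.0001,  0.2428]), 'wrist_force': array([0.4261, 0.1359, 0.3198]), 'torque': array([-0.0166,  0.027 , -0.0234]), 'finger_force': 0.0, 'grip_width': 0.0927503345352458}
top dict_keys(['color', 'K', 'extrinsics', 'shot']) [[-0.0221  0.9933 -0.1135  0.4632]
 [-0.9995 -0.0195  0.0245 -0.099 ]
 [ 0.0221  0.114   0.9932  1.1492]
 [ 0.      0.      0.      1.    ]] [[608.7383   0.     316.5969]
 [  0.     608.7383 234.4073]
 [  0.       0.       1.    ]]
well [149.7 252.5] 0.72 [0.5637 0.1802 0.03  ]
cover_pivot [145.4 215.5] 0.64 [0.62   0.1676 0.112 ]
cover_knob [ 89.  199.2] 0.68 [0.6446 0.2534 0.142 ]
cover_knob [413.3 302. ] 0.39 [ 0.4629 -0.281   0.142 ]
shutter_grip [227.5 283.8] 0.91 [0.5032 0.0376 0.036 ]
shutter_grip [373.  293.7] 0.51
[... 1780 characters left out ...]
0.3561 -0.3654  0.01  ]
blue_standard [304.7 357.2] 0.82 [ 0.4578 -0.3148  0.01  ]
blue_standard [241.1 360.4] 0.74 [ 0.3512 -0.2837  0.01  ]
photometer [284.9 223.7] 0.75 [0.5296 0.0673 0.    ]
white_standard [302.2 316.1] 0.92 [ 0.4817 -0.2238  0.01  ]
black_standard [310.7 384.5] 0.77 [ 0.4507 -0.3706  0.01  ]
black_standard [283.4 185. ] 0.38 [0.566  0.2072 0.01  ]
reagent_jar [431.7 308.4] 0.8 [ 0.7259 -0.2821  0.    ]
reagent_jar [302.8 316.8] 0.71 [ 0.4844 -0.2175  0.    ]
weight [425.6 371.7] 0.55 [ 0.6469 -0.4069  0.    ]
weigh_dish [394.2 258.8] 0.96 [ 0.7179 -0.1294  0.    ]
weigh_dish [305.5 354.5] 0.4 [ 0.4628 -0.3026  0.    ]
weigh_dish [274.4 224.5] 0.23 [0.5057 0.0729 0.    ]
```

View pics/top0.png

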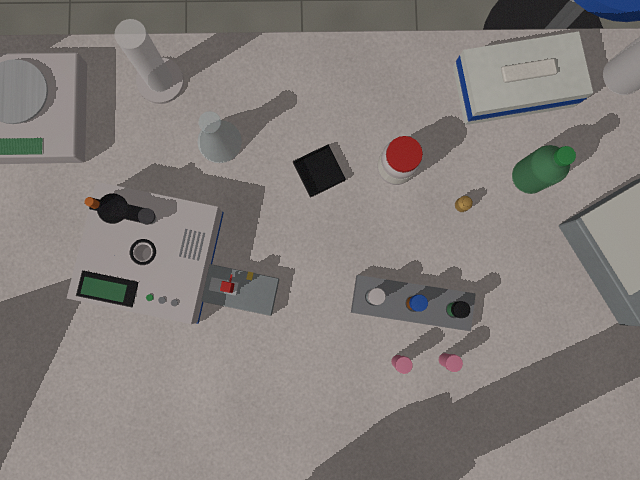

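View pics/side0.png

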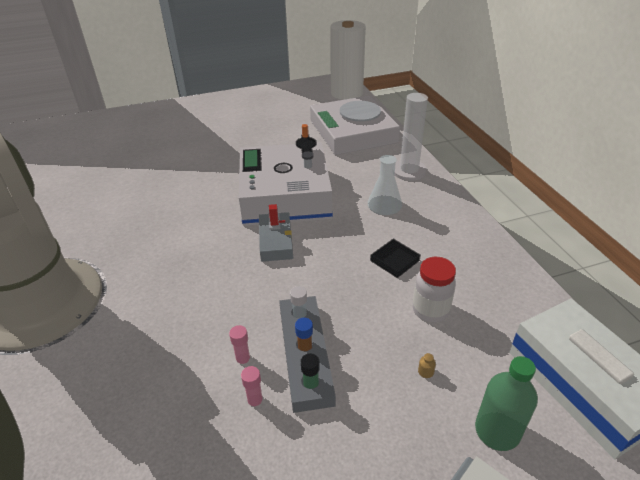

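The top view shows blue standard in the middle hole (cap at 419,303), white at (376,296) and black at (460,310); the knob is at (91,202), grip at (227,287), mark at (250,275) and well at (143,252). The side view agrees. Photometer yaw is about -0.22 and rack yaw about -0.21, so I'll move above the rack with the tool at yaw -0.215.

Call:
arm_command(delta_pos=[[0.92,-0.78,0],[0.92,-0.78,0],[0.92,-0.78,0],[0.92,-0.78,0]], rot=[[0,0,0],[0,0,0],[0,0,0],[0,0,0]], claw=0.1)

```text
t: 1.93
ee_pos: [0.2511, -0.5996, 0.2188]
eef_rot: [-3.139, -0.004, 0.251]
wrist_force: [1.3, -0.1, 0.6]
grip_width: 0.0709
finger_force: 0.0
```

Call:
arm_command(delta_pos=[[0.92,-0.78,0],[0.92,-0.78,0],[0.92,-0.78,0],[0.92,-0.78,0]], rot=[[0,0,0],[0,0,0],[0,0,0],[0,0,0]])

```text
t: 2.27
ee_pos: [0.321, -0.5017, 0.2188]
eef_rot: [-3.139, -0.003, 0.252]
wrist_force: [0.5, 1.1, 0.1]
grip_width: 0.0516
finger_force: 0.0
```

Call:
arm_command(delta_pos=[[0.92,-0.78,0],[0.92,-0.78,0],[0.92,-0.78,0],[0.92,-0.78,0]], rot=[[0,0,0],[0,0,0],[0,0,0],[0,0,0]])

```text
t: 2.6
ee_pos: [0.3911, -0.404, 0.2188]
eef_rot: [-3.14, -0.003, 0.252]
wrist_force: [-0.2, -0.0, -0.8]
grip_width: 0.0511
finger_force: 0.0
```

Call:
arm_command(delta_pos=[[0.6,-0.78,0],[0.6,-0.78,0],[0.6,-0.78,0],[0.6,-0.78,0],[0.6,-0.78,0],[0.6,-0.78,0]], rot=[[0,0,0.146],[0,0,0.146],[0,0,0.146],[0,0,0.146],[0,0,0.146],[0,0,0.146]])

```text
t: 3.1
ee_pos: [0.4255, -0.3206, 0.2188]
eef_rot: [3.141, -0.0, -0.213]
wrist_force: [0.4, -0.8, 0.8]
grip_width: 0.0512
finger_force: 0.0
```

```bash
python3 - <<'E'
from h import *
np.set_printoptions(precision=4,suppress=True)
s=robot.sense();print(s["t"],s["ee_pos"],s["eef_rot"],s["grip_width"])
p=robot.camera("wrist");cv2.imwrite("pics/w1.png",p["color"]);E=np.array(p["extrinsics"])
print(E,p["K"]); Rt=R.from_euler("xyz",s["eef_rot"]).as_matrix();print("cam in tool",Rt.T@(E[:3,3]-s["ee_pos"]))
for k in ("blue_standard","white_standard","black_standard","rack"):
    for r in robot.spot_point(p,k)[:3]: print(k,np.round(r["position"],1),round(r["conf"],2),atz(p,r["position"],.01 if k!="rack" else 0))
E
```

```text
3.1 [ 0.4255 -0.3206  0.2188] [ 3.141  -0.0002 -0.2126] 0.051210586929854494
[[-0.2112  0.9409  0.2648  0.4992]
 [-0.9774 -0.2035 -0.0564 -0.3363]
 [ 0.0008 -0.2707  0.9627  0.3846]
 [ 0.      0.      0.      1.    ]] [[413.4392   0.     319.4629]
 [  0.     413.4392 242.9832]
 [  0.       0.       1.    ]]
cam in tool [ 0.0754 -0.0001 -0.1658]
blue_standard [284.5 290.2] 0.98 [ 0.3568 -0.2711  0.01  ]
blue_standard [375.8 267.1] 0.58 [ 0.3614 -0.362   0.01  ]
blue_standard [293.2 176.4] 0.56 [ 0.4621 -0.3044  0.01  ]
white_standard [204.7 179.4] 0.86 [ 0.4763 -0.2258  0.01  ]
black_standard [373.4 175.6] 0.74 [ 0.4475 -0.3751  0.01  ]
rack [289.4 174.9] 0.63 [ 0.4632 -0.3005  0.    ]
```

View pics/w1.png

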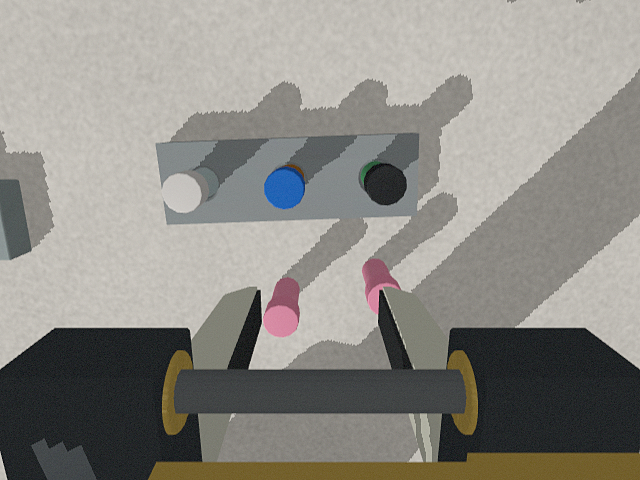

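The wrist view shows the blue cap at (285,188), white at (185,192) and black at (385,184). The pink look-alikes are at (282,318) and (380,290), clear of the descent. Next I'll measure the cap precisely.

```bash
cat >> h.py <<'E'
def blob(im,lo,hi,box=None):
    m=cv2.inRange(cv2.cvtColor(im,cv2.COLOR_BGR2HSV),lo,hi)
    if box: k=np.zeros_like(m);k[box[1]:box[3],box[0]:box[2]]=255;m&=k
    n,l,st,c=cv2.connectedComponentsWithStats(m); i=1+np.argmax(st[1:,4])
    ys,xs=np.where(l==i); return c[i],st[i],np.c_[xs,ys]
E
python3 - <<'E'
from h import *
np.set_printoptions(precision=4,suppress=True)
for n in ("wrist","top","side"):
    p=robot.camera(n)
    if n=="top" : box=(400,280,440,330)
    elif n=="side": box=(285,310,330,350)
    else: box=(230,140,340,230)
    c,st,pts=blob(p["color"],(100,120,50),(130,255,255),box)
    # cap model fit: silhouette of the cap cylinder
    (e,ax,an)=cv2.minAreaRect(pts.astype(np.float32))
    from scipy.optimize import minimize
    a=np.linspace(0,2*np.pi,60)
    def pred(x,y):
        q=np.array([proj(p,(x+.015*np.cos(t),y+.015*np.sin(t),z)) for z in(.062,.084) for t in a]).astype(np.float32)
        M=cv2.moments(cv2.convexHull(q)); return np.array([M["m10"],M["m01"]])/M["m00"]
    r=minimize(lambda v:np.sum((pred(*v)-c)**2),[.46,-.305],method="Nelder-Mead",options=dict(xatol=1e-5,fatol=1e-4))
    print(n,c,st,r.x,r.fun)
    for k in("white_standard","black_standard"):
        print(k,[ (np.round(q["extent"]),q["conf"]) for q in robot.cut_out(p,k)[:1]])
    if n=="wrist":
        m=cv2.inRange(cv2.cvtColor(p["color"],cv2.COLOR_BGR2HSV),(0,0,0),(180,255,255))
        cr=[atz(p,q,.03) for q in((157,143),(419,133),(416,214),(167,224))];print(np.array(cr), "yaw est", np.arctan2(*( (cr[0]-cr[1])[[0,1]]*[-1,1])))
s=robot.sense();print(s["ee_pos"],s["eef_rot"])
E
```

```text
wrist [283.6706 187.0626] [ 264  166   40   43 1342] [ 0.4619 -0.3018] 1.5707678588322314e-05
white_standard [(array([160., 166., 218., 212.]), 0.68)]
black_standard [(array([357., 162., 407., 206.]), 0.78)]
[[ 0.5148 -0.202   0.03  ]
 [ 0.476  -0.4166  0.03  ]
 [ 0.4088 -0.4037  0.03  ]
 [ 0.4469 -0.1885  0.03  ]] yaw est -0.17916544617641486Traceback (most recent call last):
  File "<stdin>", line 8, in <module>
  File "h.py", line 16, in blob
    n,l,st,c=cv2.connectedComponentsWithStats(m); i=1+np.argmax(st[1:,4])
                                                      ~~~~~~~~~^^^^^^^^^^
    return _wrapfunc(a, 'argmax', axis=axis, out=out, **kwds)
    return bound(*args, **kwds)
ValueError: attempt to get argmax of an empty sequence
```

Call:
arm_command(delta_pos=[[0.316,-0.258,0.3],[0.316,-0.258,0.8],[0.316,-0.258,0.8],[0.316,-0.258,0.8],[0.316,-0.258,0.8],[0.316,-0.258,0.8]], rot=[[0,0,0],[0,0,0],[0,0,0],[0,0,0],[0,0,0],[0,0,0]])

```text
t: 4.05
ee_pos: [0.4619, -0.3024, 0.1396]
eef_rot: [3.141, -0.001, -0.216]
wrist_force: [-0.0, -0.4, -0.5]
grip_width: 0.0513
finger_force: 0.0
```

```bash
python3 - <<'E'
from h import *
np.set_printoptions(precision=4,suppress=True)
s=robot.sense();print(s["ee_pos"],s["eef_rot"])
p=robot.camera("wrist");cv2.imwrite("pics/w2.png",p["color"])
E
```

```text
[ 0.4619 -0.3024  0.1396] [ 3.141  -0.0009 -0.2164]
```

View pics/w2.png

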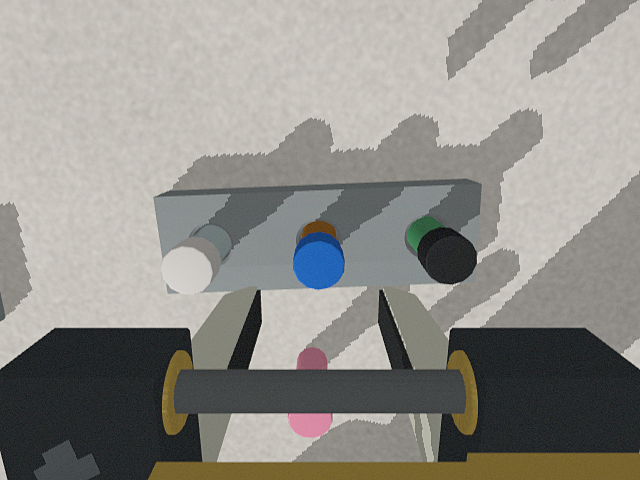

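The blue cap sits at (319,262), centred between the fingers (260 to 380). I'll go down, grip and lift.

Call:
arm_command(delta_pos=[[0,0,0.3],[0,0,0.6],[0,0,0.735],[0,0,0.735],[0,0,0.735]], rot=[[0,0,0],[0,0,0],[0,0,0],[0,0,0],[0,0,0]])

```text
t: 4.52
ee_pos: [0.4619, -0.3022, 0.0659]
eef_rot: [3.141, -0.0, -0.216]
wrist_force: [-0.6, 0.0, -0.2]
grip_width: 0.0512
finger_force: 0.0
```

Call:
arm_command(delta_pos=[[0,0,0],[0,0,0],[0,0,0],[0,0,0],[0,0,0],[0,0,0],[0,0,0]], rot=[[0,0,0],[0,0,0],[0,0,0],[0,0,0],[0,0,0],[0,0,0],[0,0,0]], claw=-1)

```text
t: 5.1
ee_pos: [0.4624, -0.302, 0.0661]
eef_rot: [3.141, -0.002, -0.216]
wrist_force: [-0.7, 0.8, 7.9]
grip_width: 0.0291
finger_force: 30.0
```

Call:
arm_command(delta_pos=[[0,0,-0.1],[0,0,-0.25],[0,0,-0.5],[0,0,-0.8],[0,0,-1.0],[0,0,-1.0]], rot=[[0,0,0],[0,0,0],[0,0,0],[0,0,0],[0,0,0],[0,0,0]])

```text
t: 5.6
ee_pos: [0.4634, -0.3027, 0.1696]
eef_rot: [3.14, -0.006, -0.216]
wrist_force: [0.8, -0.5, -1.1]
grip_width: 0.0294
finger_force: 30.0
```

```bash
python3 - <<'E'
from h import *
np.set_printoptions(precision=4,suppress=True)
Z=dict(well=.03,cover_pivot=.112,cover_knob=.142,shutter_grip=.036,pointer=.039,mark=.03)
for n in ("top","side"):
    p=robot.camera(n);cv2.imwrite(f"pics/{n}1.png",p["color"])
    for k,z in Z.items():
        for r in robot.spot_point(p,k)[:1]: print(n,k,np.round(r["position"],1),round(r["conf"],2),atz(p,r["position"],z))
E
```

```text
top well [149.1 252.7] 0.85 [0.5634 0.1813 0.03  ]
top cover_pivot [146.5 214. ] 0.58 [0.6226 0.1658 0.112 ]
top cover_knob [ 85.7 202.7] 0.69 [0.6388 0.2587 0.142 ]
top shutter_grip [227.7 283. ] 0.68 [0.5047 0.0372 0.036 ]
top pointer [232.7 271.8] 0.6 [0.5247 0.0277 0.039 ]
top mark [147.7 252.4] 0.49 [0.564  0.1838 0.03  ]
side well [273.6 222.5] 0.72 [0.4985 0.0439 0.03  ]
side cover_pivot [301.9 315.9] 0.74 [ 0.4592 -0.3083  0.112 ]
side shutter_grip [274.2 221.9] 0.58 [0.4988 0.0382 0.036 ]
side pointer [284.  221.6] 0.46 [0.5189 0.028  0.039 ]
```

Call:
arm_command(delta_pos=[[-0.13,-0.4,-0.06],[-0.13,-0.8,-0.06],[-0.13,-0.94,-0.06],[-0.13,-0.94,-0.06]], rot=[[0,0,0],[0,0,0],[0,0,0],[0,0,0]])

```text
t: 6.63
ee_pos: [0.4702, -0.203, 0.1712]
eef_rot: [-3.14, 0.0, -0.21]
wrist_force: [0.1, -0.3, -0.5]
grip_width: 0.0292
finger_force: 30.0
```

Call:
arm_command(delta_pos=[[-0.13,-0.4,-0.06],[-0.13,-0.8,-0.06],[-0.13,-0.94,-0.06],[-0.13,-0.94,-0.06]], rot=[[0,0,0],[0,0,0],[0,0,0],[0,0,0]])

```text
t: 6.97
ee_pos: [0.4777, -0.1094, 0.1772]
eef_rot: [-3.141, -0.001, -0.211]
wrist_force: [0.3, 0.1, -0.5]
grip_width: 0.0292
finger_force: 30.0
```

Call:
arm_command(delta_pos=[[-0.13,-0.4,-0.06],[-0.13,-0.8,-0.06],[-0.13,-0.94,-0.06],[-0.13,-0.94,-0.06]], rot=[[0,0,0],[0,0,0],[0,0,0],[0,0,0]])

```text
t: 7.3
ee_pos: [0.4852, -0.0156, 0.1832]
eef_rot: [-3.141, -0.001, -0.212]
wrist_force: [-0.1, -0.5, -1.0]
grip_width: 0.0291
finger_force: 30.0
```

Call:
arm_command(delta_pos=[[-0.13,-0.4,-0.06],[-0.13,-0.8,-0.06],[-0.13,-0.94,-0.06],[-0.13,-0.94,-0.06]], rot=[[0,0,0],[0,0,0],[0,0,0],[0,0,0]])

```text
t: 7.63
ee_pos: [0.4928, 0.0784, 0.1891]
eef_rot: [-3.141, -0.001, -0.213]
wrist_force: [-0.4, -1.1, -1.2]
grip_width: 0.0292
finger_force: 30.0
```

```bash
python3 - <<'E'
from h import *
np.set_printoptions(precision=4,suppress=True)
s=robot.sense();print(s["ee_pos"],s["eef_rot"])
p=robot.camera("wrist");cv2.imwrite("pics/w3.png",p["color"]);np.savez("w3.npz",K=p["K"],extrinsics=p["extrinsics"])
Z=dict(well=.03,cover_pivot=.112,cover_knob=.142,shutter_grip=.036,pointer=.039,mark=.03,blue_standard=s["ee_pos"][2]-.056)
for k,z in Z.items():
    for r in robot.spot_point(p,k)[:2]: print(k,np.round(r["position"],1),round(r["conf"],2),atz(p,r["position"],z))
E
```

```text
[0.4928 0.0784 0.1891] [-3.1408 -0.0009 -0.213 ]
well [172.4 170. ] 0.66 [0.5592 0.1813 0.03  ]
cover_pivot [115.   72.7] 0.67 [0.6181 0.1659 0.112 ]
shutter_grip [369.5 208.4] 0.89 [0.4982 0.0373 0.036 ]
pointer [376.1 178. ] 0.79 [0.5208 0.0284 0.039 ]
blue_standard [320.9 267.3] 0.79 [0.4914 0.078  0.1331]
blue_standard [114.8  66.8] 0.32 [0.6162 0.1561 0.1331]
```

View pics/w3.png

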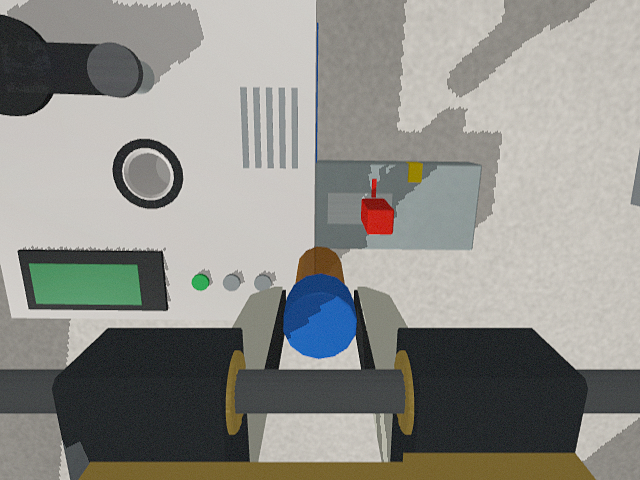

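The wrist view shows the well ring at (148,174), cover pivot at (115,70), grip at (376,215), pointer tip at (375,180) and mark at (415,172). The standard is held straight at (320,300). I'll fit the photometer pose from these.

```bash
python3 - <<'E'
from h import *
from scipy.optimize import least_squares
np.set_printoptions(precision=4,suppress=True)
im=cv2.imread("pics/w3.png");p=dict(np.load("w3.npz"))
g=cv2.cvtColor(im,cv2.COLOR_BGR2GRAY)
m=(g[125:225,95:200]<70).astype(np.uint8)
c,_=cv2.findContours(m,cv2.RETR_EXTERNAL,cv2.CHAIN_APPROX_NONE);c=max(c,key=len)
e=cv2.fitEllipse(c);ring=np.array(e[0])+[95,125];print("ring",ring,e[1],atz(p,ring,.08),atz(p,ring,.082))
mk,st,_=blob(im,(20,120,80),(35,255,255),(390,150,450,200));print("mark",mk,st)
rd,st,pts=blob(im,(0,120,60),(6,255,255),(340,190,400,240));print("red",rd,st)
hull=lambda a:cv2.convexHull(np.array(a,np.float32))
def T(v,q): c,s=np.cos(v[2]),np.sin(v[2]);return (v[0]+c*q[0]-s*q[1],v[1]+s*q[0]+c*q[1],q[2])
def cen(v,cx,cy,hx,hy,z0,z1):
    h=hull([proj(p,T(v,(cx+a*hx,cy+b*hy,z))) for a in(-1,1) for b in(-1,1) for z in(z0,z1)]);M=cv2.moments(h);return np.array([M["m10"],M["m01"]])/M["m00"]
wall=[(316,y) for y in (60,120,220)]
def f(v):
    out=[proj(p,T(v,(0,0,.0805)))-ring,.5*(proj(p,T(v,(.06,0,.112)))-[115,70.]),]
    m=cen(v[:3],-.003,-.155-v[3],.006,.005,.03,.034)-mk; out.append(m)
    out.append(.3*(proj(p,T(v,(-.006,-.155,.039)))-[375,180]))
    out.append(proj(p,T(v,(-.03,-.155,.082)))-[376.5,204.])
    return np.concatenate(out)
r=least_squares(f,[.563,.181,-.22,.035],loss="soft_l1");v=r.x;print(v,f(v))
for n,q in dict(well=(0,0,.03),pivot=(.06,0,.112),grip=(-.03,-.155,.036),corner1=(.105,-.11,.08),corner2=(-.105,-.11,.08),l1=(.005,-.24,.03),l2=(-.065,-.24,.03)).items(): print(n,np.array(T(v,q)),proj(p,T(v,q)))
E
```

```text
ring [147.351  173.2417] (64.94193267822266, 72.37454986572266) [0.5617 0.1798 0.08  ] [0.5618 0.179  0.082 ]
mark [414.6714 171.6855] [406 162  17  21 283]
red [376.709  215.5544] [ 361  190   33   44 1048]
[ 0.5618  0.1798 -0.2169  0.0322] [-0.3898  0.015  -1.6056 -0.6695  0.0184 -0.3233 -0.3052 -1.1567  4.1292
 15.2269]
well [0.5618 0.1798 0.03  ] [173.1412 166.254 ]
pivot [0.6204 0.1669 0.112 ] [111.7889  68.661 ]
grip [0.4991 0.0349 0.036 ] [372.2876 206.5973]
corner1 [0.6407 0.0498 0.08  ] [314.043   -5.1744]
corner2 [0.4356 0.095  0.08  ] [313.96  319.131]
l1 [ 0.515  -0.0556  0.03  ] [483.0049 160.9251]
l2 [ 0.4467 -0.0405  0.03  ] [473.5473 247.8134]
```

```bash
python3 - <<'E'
from h import *
from scipy.optimize import minimize
np.set_printoptions(precision=4,suppress=True)
def capfit(p,c,z0,z1,x0):
    a=np.linspace(0,2*np.pi,60)
    def pred(x,y):
        q=np.array([proj(p,(x+.015*np.cos(t),y+.015*np.sin(t),z)) for z in(z0,z1) for t in a]).astype(np.float32)
        M=cv2.moments(cv2.convexHull(q)); return np.array([M["m10"],M["m01"]])/M["m00"]
    return minimize(lambda v:np.sum((pred(*v)-c)**2),x0,method="Nelder-Mead",options=dict(xatol=1e-5,fatol=1e-4)).x
im=cv2.imread("pics/w3.png");p=dict(np.load("w3.npz"))
c,st,_=blob(im,(100,120,30),(130,255,255),(270,260,370,365));print(c,st,capfit(p,c,.1851,.2071,[.4928,.0784]))
def ringc(im,box):
    g=cv2.cvtColor(im,cv2.COLOR_BGR2GRAY);m=(g[box[1]:box[3],box[0]:box[2]]<80).astype(np.uint8)
    c,_=cv2.findContours(m,cv2.RETR_EXTERNAL,cv2.CHAIN_APPROX_NONE);e=cv2.fitEllipse(max(c,key=len));return np.array(e[0])+box[:2],e[1]
for n,b in(("top",(122,232,168,275)),("side",(268,155,298,180))):
    q=robot.camera(n);i2=cv2.imread(f"pics/{n}0.png");r=ringc(i2,b);print(n,r,atz(q,r[0],.0805))
s=robot.sense();print(s["ee_pos"],s["eef_rot"])
E
```

```text
[319.3862 316.3737] [ 283  274   74   85 4956] [0.4927 0.0785]
top (array([142.4447, 251.5475]), (25.026506423950195, 25.615684509277344)) [0.5611 0.1802 0.0805]
side (array([282.5937, 167.5132]), (9.170174598693848, 17.385190963745117)) [0.5609 0.1791 0.0805]
[0.4916 0.076  0.1892] [ 3.1415 -0.0001 -0.217 ]
```

Call:
arm_command(delta_pos=[[0.457,-0.3,0],[0.457,-0.6,0],[0.457,-0.9,0],[0.457,-0.9,0]], rot=[[0,0,0],[0,0,0],[0,0,0],[0,0,0]])

```text
t: 8.47
ee_pos: [0.5571, 0.1615, 0.1888]
eef_rot: [-3.138, -0.001, -0.21]
wrist_force: [0.5, -0.8, -0.8]
grip_width: 0.0293
finger_force: 30.0
```

Call:
arm_command(delta_pos=[[0,-0.264,0.2],[0,-0.264,0.4],[0,-0.264,0.4],[0,-0.264,0.4],[0,-0.264,0.4],[0,-0.264,0.4]], rot=[[0,0,0],[0,0,0],[0,0,0],[0,0,0],[0,0,0],[0,0,0]])

```text
t: 8.97
ee_pos: [0.5616, 0.1798, 0.1502]
eef_rot: [-3.141, -0.001, -0.217]
wrist_force: [0.9, 0.5, -1.3]
grip_width: 0.0296
finger_force: 30.0
```

```bash
python3 - <<'E'
from h import *
np.set_printoptions(precision=4,suppress=True)
p=robot.camera("wrist");s=robot.sense();print(s["ee_pos"],s["eef_rot"])
d=np.array([.5613,.1798,s["ee_pos"][2]])-s["ee_pos"];print("tool delta mm",1000*R.from_euler("xyz",s["eef_rot"]).as_matrix().T@d)
cv2.imwrite("pics/w4.png",p["color"])
E
```

```text
[0.5616 0.1799 0.1503] [-3.141  -0.0013 -0.217 ]
tool delta mm [-0.3027  0.2076 -0.0005]
```

View pics/w4.png

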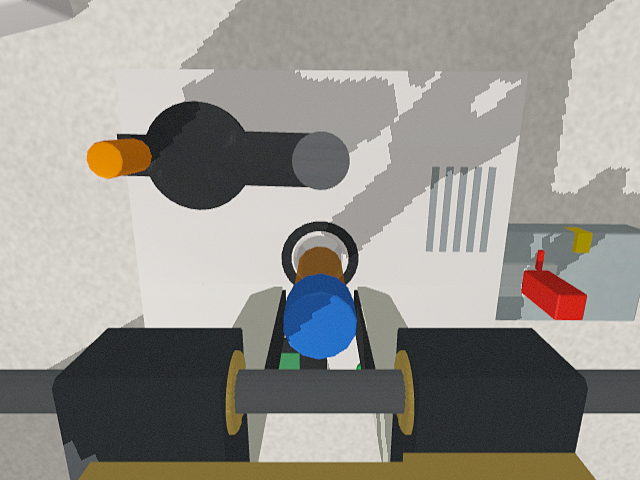

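The rod is lined up with the well ring (ring centre about (319,258)), the knob top is at (107,160) and the mark at (582,240). I'll insert slowly.

Call:
arm_command(delta_pos=[[0,0,0.12],[0,0,0.22],[0,0,0.32],[0,0,0.4],[0,0,0.4]], rot=[[0,0,0],[0,0,0],[0,0,0],[0,0,0],[0,0,0]])

```text
t: 9.43
ee_pos: [0.5603, 0.1802, 0.1074]
eef_rot: [3.14, 0.002, -0.216]
wrist_force: [-0.8, 0.4, -0.7]
grip_width: 0.0293
finger_force: 30.0
```

Call:
arm_command(delta_pos=[[0,0,0.08],[0,0,0.16],[0,0,0.2],[0,0,0.23],[0,0,0.23]], rot=[[0,0,0],[0,0,0],[0,0,0],[0,0,0],[0,0,0]])

```text
t: 9.85
ee_pos: [0.5614, 0.1806, 0.0862]
eef_rot: [-3.141, -0.0, -0.216]
wrist_force: [0.3, -0.3, -1.2]
grip_width: 0.0296
finger_force: 30.0
```

Call:
arm_command(delta_pos=[[0,0,0],[0,0,0],[0,0,0],[0,0,0]], rot=[[0,0,0],[0,0,0],[0,0,0],[0,0,0]], claw=0.1)

```text
t: 10.18
ee_pos: [0.5612, 0.1807, 0.0861]
eef_rot: [-3.142, -0.0, -0.216]
wrist_force: [-0.1, -0.3, -0.3]
grip_width: 0.0493
finger_force: 0.0
```

Call:
arm_command(delta_pos=[[0,0,-0.3],[0,0,-0.65],[-0.1,0,-1.0],[-0.2,0,-1.0],[-0.2,0,-1.0],[-0.2,0,-1.0]], rot=[[0,0,0],[0,0,0],[0,0,0],[0,0,0],[0,0,0],[0,0,0]])

```text
t: 10.68
ee_pos: [0.5412, 0.1851, 0.1861]
eef_rot: [-3.141, -0.0, -0.215]
wrist_force: [-0.4, -0.5, -0.0]
grip_width: 0.0512
finger_force: 0.0
```

```bash
python3 - <<'E'
from h import *
from scipy.optimize import minimize
np.set_printoptions(precision=4,suppress=True)
p=robot.camera("wrist");s=robot.sense();print(s["t"],s["ee_pos"],s["eef_rot"],s["grip_width"])
cv2.imwrite("pics/w5.png",p["color"])
c,st,pts=blob(p["color"],(100,120,30),(130,255,255),(200,150,440,400));print(c,st)
a=np.linspace(0,2*np.pi,60)
def hull(x,y,z0,z1,r):
    q=np.array([proj(p,(x+r*np.cos(t),y+r*np.sin(t),z)) for z in(z0,z1) for t in a]).astype(np.float32);return cv2.convexHull(q)
def cen(h): M=cv2.moments(h);return np.array([M["m10"],M["m01"]])/M["m00"]
for dz in (0,.005,.01):
    r=minimize(lambda v:np.sum((cen(hull(*v,.082+dz,.104+dz,.015))-c)**2),[.561,.18],method="Nelder-Mead",options=dict(xatol=1e-5,fatol=1e-4)).x
    print("cap",dz,r,cv2.contourArea(hull(*r,.082+dz,.104+dz,.015)),cv2.boundingRect(hull(*r,.082+dz,.104+dz,.015)))
c,st,pts=blob(p["color"],(8,150,80),(20,255,255),(0,0,300,300));print("knob",c,st)
r=minimize(lambda v:np.sum((cen(hull(*v,.112,.142,.008))-c)**2),[.64,.25],method="Nelder-Mead",options=dict(xatol=1e-5,fatol=1e-4)).x
P=np.array([.5613,.1798])+.06*np.array([np.cos(.217),-np.sin(.217)])
d=r-P;print("knob",r,"pivot",P,"dist",np.hypot(*d),"ang",np.pi-(np.arctan2(d[1],d[0])+.217))
for k in("cover_knob","cover_pivot"):
  for q in robot.spot_point(p,k)[:1]:print(k,q["position"],atz(p,q["position"],.142 if k=="cover_knob" else .112))
E
```

```text
10.7333 [0.5413 0.1848 0.1855] [ 3.1411  0.0006 -0.2155] 0.05096239474821539
[319.686  217.9908] [ 296  192   48   52 1949]
cap 0 [0.5605 0.1808] 2048.99042914086 (295, 191, 50, 54)
cap 0.005 [0.5616 0.1805] 2131.275978937978 (294, 190, 51, 55)
cap 0.01 [0.5626 0.1803] 2218.6298981246073 (294, 189, 52, 57)
knob [147.666 110.15 ] [ 122   93   53   35 1440]
knob [0.6415 0.2531] pivot [0.6199 0.1669] dist 0.08888783905955763 ang 1.5988761529791582
cover_knob [138.8, 108.1] [0.6419 0.2525 0.142 ]
cover_pivot [320.6, 198.0] [0.5755 0.177  0.112 ]
```

View pics/w5.png

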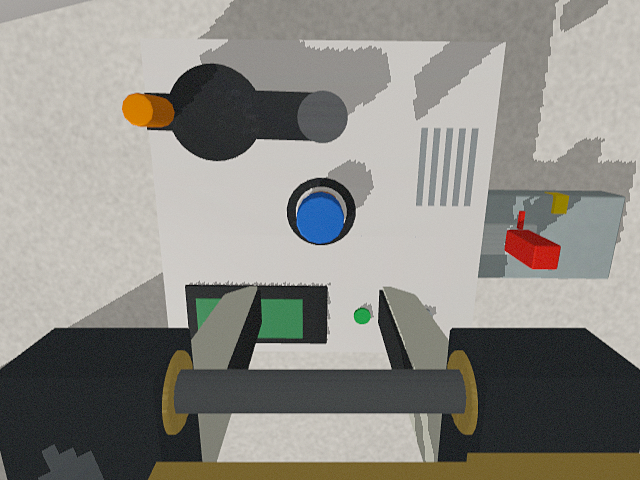

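The blue cap at (320,218) sits centred in the collar at its seated size. The knob is at (0.6415,0.2531), 89 mm from the pivot, at an angle of about 1.6. I'll grasp it.

Call:
arm_command(delta_pos=[[0.833,-0.881,0],[0.833,-0.881,0],[0.833,-0.881,0],[0.833,-0.881,0],[0.833,-0.881,0],[0.833,-0.881,0.2]], rot=[[0,0,0],[0,0,0],[0,0,0],[0,0,0],[0,0,0],[0,0,0]])

```text
t: 11.33
ee_pos: [0.6433, 0.253, 0.1675]
eef_rot: [-3.14, -0.003, -0.217]
wrist_force: [0.2, -0.8, 0.3]
grip_width: 0.0508
finger_force: 0.0
```

Call:
arm_command(delta_pos=[[0,0,0.2],[0,0,0.4],[0,0,0.455],[0,0,0.455]], rot=[[0,0,0],[0,0,0],[0,0,0],[0,0,0]])

```text
t: 11.67
ee_pos: [0.6402, 0.2518, 0.1184]
eef_rot: [3.139, 0.004, -0.217]
wrist_force: [-0.4, -1.5, -0.0]
grip_width: 0.0511
finger_force: 0.0
```

Call:
arm_command(delta_pos=[[0,0,0],[0,0,0],[0,0,0],[0,0,0],[0,0,0],[0,0,0],[0,0,0]], rot=[[0,0,0],[0,0,0],[0,0,0],[0,0,0],[0,0,0],[0,0,0],[0,0,0]], claw=-1)

```text
t: 12.25
ee_pos: [0.6421, 0.2537, 0.1211]
eef_rot: [-3.141, -0.001, -0.216]
wrist_force: [-0.1, 1.1, 2.3]
grip_width: 0.015
finger_force: 30.0
```

Knob held (15 mm). Now I'll sweep it along the arc.

Call:
arm_command(delta_pos=[[-0.09,0.0,0],[-0.267,0.033,0],[-0.434,0.098,0],[-0.585,0.195,0],[-0.714,0.32,0],[-0.816,0.469,0],[-0.886,0.634,0],[-0.922,0.81,0]], rot=[[0,0,0],[0,0,0],[0,0,0],[0,0,0],[0,0,0],[0,0,0],[0,0,0],[0,0,0]])

```text
t: 12.92
ee_pos: [0.5258, 0.2001, 0.1206]
eef_rot: [-3.14, 0.012, -0.207]
wrist_force: [-26.6, 15.5, 20.3]
grip_width: 0.0135
finger_force: 33.4
```

Call:
arm_command(delta_pos=[[0,0.06,0],[0,0.12,0],[0,0.12,0],[0,0.12,0]], rot=[[0,0,0],[0,0,0],[0,0,0],[0,0,0]])

```text
t: 13.25
ee_pos: [0.5213, 0.1882, 0.1205]
eef_rot: [-3.141, 0.016, -0.208]
wrist_force: [-30.7, 20.2, 22.5]
grip_width: 0.0124
finger_force: 34.7
```

```bash
python3 - <<'E'
from h import *
np.set_printoptions(precision=4,suppress=True)
s=robot.sense();print(s["t"],s["ee_pos"],s["eef_rot"],s["grip_width"],s["wrist_force"])
P=np.array([.6199,.1669]);d=s["ee_pos"][:2]-P;print(np.hypot(*d),np.pi-((np.arctan2(d[1],d[0])+.217)%(2*np.pi)))
p=robot.camera("wrist");cv2.imwrite("pics/w6.png",p["color"])
E
```

```text
13.25 [0.5213 0.1882 0.1205] [-3.1414  0.0162 -0.2077] 0.012365149408871205 [-30.6902  20.1963  22.5398]
0.10088249549911567 -0.004062165474305157
```

View pics/w6.png

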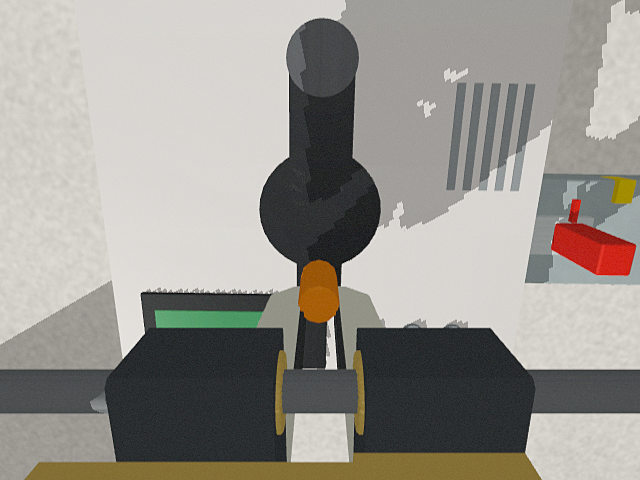

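The cover looks shut: its arm points straight at the gripper and the knob is at (319,300), but the pads have slipped to the knob's edge. I'll release, lift and check.

Call:
arm_command(delta_pos=[[0,0,0],[0,0,0],[0,0,0],[0,0,0]], rot=[[0,0,0],[0,0,0],[0,0,0],[0,0,0]], claw=0.0)

```text
t: 13.63
ee_pos: [0.5319, 0.1817, 0.1207]
eef_rot: [3.141, -0.0, -0.216]
wrist_force: [-1.5, 0.0, 0.7]
grip_width: 0.0344
finger_force: 0.0
```

Call:
arm_command(delta_pos=[[0,0,-0.3],[0,0,-0.6],[0,0,-0.8],[0,0,-0.8],[0,0,-0.8]], rot=[[0,0,0],[0,0,0],[0,0,0],[0,0,0],[0,0,0]])

```text
t: 14.05
ee_pos: [0.5326, 0.1815, 0.2015]
eef_rot: [-3.14, -0.002, -0.217]
wrist_force: [-0.2, 0.3, -0.4]
grip_width: 0.0465
finger_force: 0.0
```

```bash
python3 - <<'E'
from h import *
from scipy.optimize import minimize,least_squares
np.set_printoptions(precision=4,suppress=True)
p=robot.camera("wrist");s=robot.sense();print(s["t"],s["ee_pos"],s["eef_rot"],s["grip_width"],s["wrist_force"])
cv2.imwrite("pics/w7.png",p["color"])
a=np.linspace(0,2*np.pi,60)
def cenp(q): M=cv2.moments(cv2.convexHull(np.array(q,np.float32)));return np.array([M["m10"],M["m01"]])/M["m00"]
fit=lambda f,c,x0:minimize(lambda v:np.sum((f(*v)-c)**2),x0,method="Nelder-Mead",options=dict(xatol=1e-5,fatol=1e-4)).x
c,st,_=blob(p["color"],(8,150,80),(20,255,255),(200,100,450,400))
r=fit(lambda x,y:cenp([proj(p,(x+.008*np.cos(t),y+.008*np.sin(t),z)) for z in(.112,.142) for t in a]),c,[.532,.186])
P=np.array([.5613,.1798])+.06*np.array([np.cos(.217),-np.sin(.217)]);d=r-P
print("knob",c,st,r,np.hypot(*d),"angle",np.pi-((np.arctan2(d[1],d[0])+.217)%(2*np.pi)))
y=-.217;cy,sy=np.cos(y),np.sin(y);ux,uy=np.array([cy,sy]),np.array([-sy,cy])
def box(x,yy,hx,hy,z0,z1): return cenp([proj(p,(*(np.array([x,yy])+i*hx*ux+j*hy*uy),z)) for i in(-1,1) for j in(-1,1) for z in(z0,z1)])
W=np.array([.5613,.1798])
mk,st,_=blob(p["color"],(20,120,80),(35,255,255),(450,0,640,480));v=fit(lambda x,yy:box(x,yy,.006,.005,.03,.034),mk,[.51,0])-W;print("mark",mk,st,v@ux,v@uy)
rd,st,_=blob(p["color"],(0,120,60),(6,255,255),(450,100,640,480));v=fit(lambda x,yy:box(x,yy,.009,.009,.036,.082),rd,[.5,.035])-W;print("grip",rd,st,v@ux,v@uy,v+W)
E
```

```text
14.1 [0.5319 0.1814 0.2005] [ 3.1415 -0.0004 -0.2168] 0.046468476180733395 [-1.4162  0.2968 -1.0281]
knob [311.7377 259.0653] [298 239  28  40 873] [0.5323 0.1865] 0.08976900775998356 angle 0.003386552474686333
mark [542.829  466.2561] [ 450  453  190   27 4978] -0.27675224136153703 -0.22562250035197123
grip [516.1804 232.0985] [ 491  198   52   54 1452] -0.029854073322965927 -0.15379498221269625 [0.499 0.036]
```

The cover is shut (angle 0.003). Next I'll move above the shutter grip and measure the grip and mark from there.

Call:
arm_command(delta_pos=[[0,0.4,0],[0,0.8,0],[0,1.0,0],[0,1.0,0]], rot=[[0,0,0],[0,0,0],[0,0,0],[0,0,0]], claw=-0.2)

```text
t: 14.43
ee_pos: [0.5084, 0.0789, 0.1993]
eef_rot: [3.138, 0.003, -0.222]
wrist_force: [0.2, -0.5, -0.5]
grip_width: 0.0374
finger_force: 0.0
```

Call:
arm_command(delta_pos=[[-0.01,0.2,0.2],[-0.01,0.4,0.5],[-0.01,0.497,0.7],[-0.01,0.497,0.7],[-0.01,0.497,0.7],[-0.01,0.497,0.7]], rot=[[0,0,0],[0,0,0],[0,0,0],[0,0,0],[0,0,0],[0,0,0]])

```text
t: 14.93
ee_pos: [0.4994, 0.0371, 0.1308]
eef_rot: [-3.141, 0.0, -0.215]
wrist_force: [0.6, -0.2, 0.3]
grip_width: 0.0375
finger_force: 0.0
```

```bash
cat > m.py <<'E'
from h import *
from scipy.optimize import minimize
import sys
np.set_printoptions(precision=4,suppress=True)
def cenp(q): M=cv2.moments(cv2.convexHull(np.array(q,np.float32)));return np.array([M["m10"],M["m01"]])/M["m00"]
fit=lambda f,c,x0:minimize(lambda v:np.sum((f(*v)-c)**2),x0,method="Nelder-Mead",options=dict(xatol=1e-5,fatol=1e-4)).x
y=-.217;cy,sy=np.cos(y),np.sin(y);ux,uy=np.array([cy,sy]),np.array([-sy,cy]);W=np.array([.5613,.1798])
def box(p,x,yy,hx,hy,z0,z1): return cenp([proj(p,(*(np.array([x,yy])+i*hx*ux+j*hy*uy),z)) for i in(-1,1) for j in(-1,1) for z in(z0,z1)])
def meas(name,mb,rb):
    p=robot.camera(name);cv2.imwrite(f"pics/{sys.argv[1]}_{name}.png",p["color"])
    try:
        mk,st,_=blob(p["color"],(20,120,60),(35,255,255),mb);v=fit(lambda x,yy:box(p,x,yy,.006,.005,.03,.034),mk,[.51,0])-W;print(name,"mark",mk,st,"photometer mm",1e3*v@ux,1e3*v@uy)
    except Exception as e: print("mark",e)
    try:
        rd,st,_=blob(p["color"],(0,120,60),(6,255,255),rb);v=fit(lambda x,yy:box(p,x,yy,.009,.009,.036,.082),rd,[.5,.035])-W;print(name,"grip",rd,st,"photometer mm",1e3*v@ux,1e3*v@uy,v+W)
    except Exception as e: print("grip",e)
    for q in robot.spot_point(p,"pointer")[:1]: v=atz(p,q["position"],.039)[:2]-W;print("pointer",q["position"],q["conf"],1e3*v@ux,1e3*v@uy)
    for q in robot.spot_point(p,"mark")[:1]: v=atz(p,q["position"],.03)[:2]-W;print("markspot",q["position"],q["conf"],1e3*v@ux,1e3*v@uy)
s=robot.sense();print(s["t"],s["ee_pos"],s["eef_rot"],s["grip_width"],s["wrist_force"],s["finger_force"])
v=s["ee_pos"][:2]-W;print("tcp phot",1e3*v@ux,1e3*v@uy)
E
cat > m1.py <<'E'
from m import *
meas("wrist",(260,100,520,320),(260,100,400,320)); meas("top",(235,260,270,300),(215,270,242,300)); meas("side",(280,215,300,250),(262,200,281,235))
E
python3 m1.py a
```

```text
14.9333 [0.4994 0.0371 0.1308] [-3.1412  0.0001 -0.2152] 0.037450052998501515 [ 0.649  -0.1796  0.2883] 0.0
tcp phot -29.72457918995208 -152.69917796619663
wrist mark [372.6611 203.5457] [364 191  18  26 416] photometer mm -2.20777131891483 -186.98774966917182
wrist grip [322.9423 259.6625] [ 307  214   33   73 1594] photometer mm -29.994505959460167 -154.59568961901985 [0.4987 0.0353]
pointer [324.0, 215.2] 0.64 -8.474159361902828 -155.47516965890583
markspot [372.9, 208.6] 0.82 -5.907931863766343 -187.56812491546867
top mark [248.5 278.5] [246 278   6   2  10] photometer mm -9.178760288071558 -186.4099675292069
grip attempt to get argmax of an empty sequence
pointer [220.3, 143.3] 0.22 226.33424628313762 -83.90826027909131
side mark [287.3913 232.4348] [285 231   6   4  23] photometer mm -3.4521821406234494 -187.5857891096514
side grip [273.1419 214.2387] [269 204   9  21 155] photometer mm -31.050751535553594 -153.7236752933393 [0.4979 0.0364]
pointer [285.7, 222.3] 0.5 -5.066666244282487 -160.40630452819414
markspot [287.3, 232.0] 0.61 -3.515977330619073 -183.69270091519653
```

Call:
arm_command(delta_pos=[[0,0.02,0.2],[0,0.02,0.5],[0,0.02,0.8],[0,0.02,0.85],[0,0.02,0.85]], rot=[[0,0,0],[0,0,0],[0,0,0],[0,0,0],[0,0,0]])

```text
t: 15.8
ee_pos: [0.4973, 0.0339, 0.0443]
eef_rot: [3.14, 0.004, -0.216]
wrist_force: [0.2, -0.8, 0.2]
grip_width: 0.0374
finger_force: 0.0
```

Call:
arm_command(delta_pos=[[0,0,0],[0,0,0],[0,0,0],[0,0,0],[0,0,0],[0,0,0]], rot=[[0,0,0],[0,0,0],[0,0,0],[0,0,0],[0,0,0],[0,0,0]], claw=-1)

```text
t: 16.3
ee_pos: [0.4993, 0.0348, 0.047]
eef_rot: [-3.14, -0.002, -0.216]
wrist_force: [-0.9, 3.1, 9.0]
grip_width: 0.018
finger_force: 30.0
```

```bash
python3 m1.py b
```

```text
16.3 [0.4993 0.0348 0.047 ] [-3.14   -0.0023 -0.2157] 0.01802624567118355 [-0.8813  3.0716  8.9845] 29.993880093097687
tcp phot -29.294701236445576 -154.9093462086702
wrist mark [390.442  237.0939] [376 218  28  39 905] photometer mm -1.930327013844888 -186.86976474090213
wrist grip [319.6394 297.7679] [ 296  252   48   68 1672] photometer mm -17.14858274943901 -154.95026155220705 [0.5112 0.0322]
pointer [322.4, 256.1] 0.79 -8.784538567804013 -156.12754676240198
markspot [389.9, 242.7] 0.79 -5.111452003506486 -187.1562466239278
top mark [248.  269.5] [248 269   1   2   2] photometer mm 6.737984846897177 -182.12761830260683
grip attempt to get argmax of an empty sequence
side mark [287.3913 232.4348] [285 231   6   4  23] photometer mm -3.4521821406234494 -187.5857891096514
side grip [274.375 223.875] [271 223   7   2   8] photometer mm -29.833402074439604 -187.92219893711632 [0.4917 0.0027]
pointer [282.8, 219.6] 0.45 -10.932021447981715 -149.8910008976561
markspot [288.9, 233.5] 0.51 -0.35282554344900774 -189.2901866741624
```

The grip is held at 18 mm width. The mark is 32 mm out, so I'll pull smoothly.

Call:
arm_command(delta_pos=[[0,0.04,0],[0,0.1,0],[0,0.16,0],[0,0.22,0],[0,0.27,0],[0,0.31,0],[0,0.33,0],[0,0.33,0]], rot=[[0,0,0],[0,0,0],[0,0,0],[0,0,0],[0,0,0],[0,0,0],[0,0,0],[0,0,0]])

```text
t: 17.42
ee_pos: [0.4921, 0.0031, 0.0469]
eef_rot: [-3.14, -0.002, -0.215]
wrist_force: [-0.8, 8.0, 9.7]
grip_width: 0.0179
finger_force: 30.0
```

Call:
arm_command(delta_pos=[[0,0,0],[0,0,0],[0,0,0],[0,0,0]], rot=[[0,0,0],[0,0,0],[0,0,0],[0,0,0]])

```text
t: 17.75
ee_pos: [0.4922, 0.0036, 0.0469]
eef_rot: [-3.139, -0.002, -0.215]
wrist_force: [-1.6, 6.5, 10.2]
grip_width: 0.0178
finger_force: 30.0
```

```bash
python3 m1.py c; python3 -c "
import cv2;i=cv2.imread('pics/c_wrist.png');cv2.imwrite('pics/cc.png',cv2.resize(i[0:400,120:520],(600,600)))"
```

```text
17.75 [0.4922 0.0036 0.0469] [-3.1394 -0.002  -0.2146] 0.01778341734052832 [-1.5948  6.5089 10.1709] 29.994751811027527
tcp phot -29.53190731754856 -186.98840127335086
wrist mark [320.3068 235.3729] [309 217  23  40 818] photometer mm -1.392781312673776 -187.24392169504785
wrist grip [319.384  298.4336] [ 296  252   48   68 1633] photometer mm -17.647811331591726 -186.94713819229685 [0.5038 0.001 ]
pointer [320.8, 254.5] 0.97 -8.267835922796529 -187.4811402842478
markspot [320.1, 240.3] 0.92 -4.2423609077422455 -187.15718531807607
top mark [266.5 274.5] [266 274   2   2   2] photometer mm 4.363797696424832 -217.1490273181171
grip attempt to get argmax of an empty sequence
side mark [287.5 232.5] [285 231   6   4  22] photometer mm -3.2254523237260955 -187.8362449167756
side grip [274.0909 233.2727] [271 233   8   2  11] photometer mm -31.808601954799393 -219.38339363858606 [ 0.483  -0.0276]
pointer [286.0, 233.5] 0.47 -6.77553360915676 -199.18528120516595
markspot [288.0, 233.0] 0.53 -2.2048392207966643 -187.32079520515452
```

View pics/cc.png

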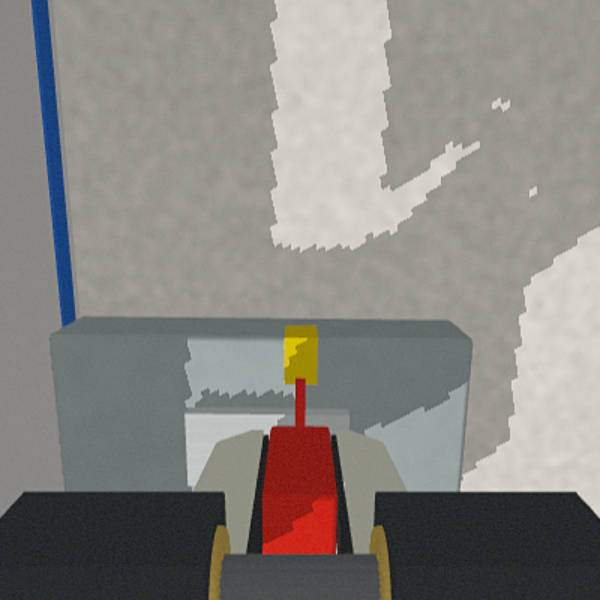

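The crop shows the pointer (300,380) centred on the yellow mark (301,355), with the grip held firmly between the pads. The measured pointer-to-mark offset is below 1 mm, so I'll hand in.

```bash
python3 -c "
from bench import robot
print(robot.job_done()); s=robot.sense(); print(s['t'],s['ee_pos'],s['finger_force'])"
```

```text
the job is handed in; nothing more can be done
None
the job is handed in; nothing more can be done
```

The job is handed in: the blue-capped standard is seated in the well, the cover is shut (about 0.003 rad), and the fingers still hold the red grip with its pointer within about 1 mm of the yellow mark; the hand-in returned no verdict.

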